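# Shingle the colour reference tiles on the tray

## Robot

A 7-joint arm with a two-finger parallel gripper is mounted at the origin on a cart in front of the work surface, level with it; the furniture and walls round the work are solid. World frame = base frame: x ahead of the robot, y to its left, z up, the work surface at z = 0. Lengths are in mm, angles in rad, forces in N, time in s.
With the tool pointing down it reaches from about 400 to 875 mm from the base axis. Payload 4.4 kg.
Tool frame: the origin (TCP) lies midway between the tips of the shut fingers; the grasp point (between the pads) lies 19 mm behind it; z points along the fingers, y is the line along which they close (so a half turn about z gives the same grasp; the last joint's range is limited). The gripper opens to 85 mm and grips with 20 to 120 N. Pads are 22 mm wide; open, the fingers measure 114 mm over their backs; the gripper's body (76 mm by 85 mm) begins 54 mm behind the grasp point. The pads swing forward as they close: fully open they stand 13 mm farther back than shut.
Start: joints at [1.169, 0.628, 0.038, 1.517, -0.027, 0.996, -0.02], TCP at [214.219, -613.7, 231.313] pointing down, gripper open.
Joint ranges: [-3.06, 3.06], [-0.37, 2.12], [-1.25, 1.32], [0.18, 2.47], [-1.1, 4.24], [0.23, 1.98], [-2.94, 2.94]. Speed limits (rad/s): [2.57, 2.57, 3.14, 3.14, 3.14, 3.14, 3.14].

## Interface

Orientations are given as [roll, pitch, yaw] about the fixed x, y, z axes, in that order (R = Rz(yaw) Ry(pitch) Rx(roll)).
In Python, from cell import ctrl gives the robot as it stands.
- The arm moves only by the shell command python3 -m handwheel 'ROWS'. ROWS is JSON, a list of rows, each a list of 3 entries, a list of its own where there are three numbers: the turn, a rotation vector about the tool's x, y, z in degrees, then the shift along the tool's x, y, z in m, then the closure, from 0 (fully open) to 1 (shut). A call has 1 to 5 rows; each row shifts and turns the commanded pose from where the row before left it, along the tool's axes as they then stand; what a row does not reach is not made up. A row lasts 1/12 s, in which the tool goes at most 41.7 mm and 7.16 degrees, less where a joint would pass 70% of its speed; a pose out of reach is approached as far as the arm can. A call is refused whole if a number of a shift passes 0.0417 or a number of a turn 7.16, either way. A call with a gripper value outside its range is refused whole. The fingers move at their own pace and stop on an object; the grip force is fixed at half the most. Time passes only in rows, so rows that do not move let the fingers close. It gives the time, the measured TCP pose, the force, the opening and the grip force at its end, in the units of the state.
- ctrl.read_state(): the state, without advancing time (a new reading comes with each control period).
- ctrl.get_image(name): name is "scene" or "top" or "wrist"; returns a dict with "pixels" (480x640x3 uint8, red, green, blue), "fx", "fy", "cx", "cy" (pixels), "pose" (4x4, takes a point from camera to world coordinates); the wrist camera has in their place "T_tool_cam" (4x4, takes a point from camera to tool coordinates, whose origin is the TCP and whose axes are the flange's). Camera axes: x right, y up, looking along -z (the intrinsics and any distortion apply to the point x, -y, -z); pixel columns grow to the right and rows downward; lengths in mm; the calibration is good to about 2 mm. The wrist camera is an equidistant fisheye: a pixel r from the principal point sees the ray r / f radians off the axis. A picture is of the moment at which its call begins: read the wrist's pose just before it. There is no depth.
- ctrl.finish_job(): hands the job in; it is judged then, once.
The state is a dict: "clock": time; "qpos": joint angles; "qd": joint speeds; "tau": joint torques, N m; "eef_pos": TCP position; "tool_rot": TCP orientation; "force": force on the tool from outside, world axes, zero at the start; "torque": the same for the moment, N m; "width": finger opening in mm; "gripper_force": force on a finger pad.
Only numpy, scipy, OpenCV 4.12 (cv2) and the standard library are available. Lean on these libraries where they do the work, as an engineer would, in place of code of your own. Each camera call takes 0.05 s, during which the arm holds its last target. There are 200 camera calls.

## Task

Finish the fan of colour reference tiles along the tray, pale to dark: lay the amber tile on the cream one that is already clipped there, and then the dark brown tile on the amber one, each in line with the tray, glaze up, overlapping the tile before it by about a third of its length, with its far end resting on the tray floor. The green tile belongs to another set: leave it where it lies.

Things in the scene. Friction and masses are not known exactly. Their poses are not given: they have to be found in the camera images.
- tray: fixed aluminium tray, 270 (x) x 150 (y), in mm; floor 4 thick, lips 10 high, stop 16 high at its -x end; origin: centre of underside, on the table. Cream tile (size as the others, along x) clipped flat to it, centre x -78, y 0, top 14 above the table. The fan goes on to +x: amber's centre at x -18, brown's at 42, y 0; let go, each leans about 10 deg, -x end on the tile before, +x end on the floor.
- amber_tile_center (a point): loose porcelain reference tile, amber (orange-yellow) glazed top with a narrow white margin, 90 x 50 x 10 mm (own x, y, z), about 0.11 kg, lying flat on the table at the start, glaze up. The point is its centre, half-way up (5 mm above its underside); x runs along its 90 mm length, z up out of the glaze; both ends are alike.
- brown_tile_center (a point): loose porcelain reference tile, dark brown glazed top with a narrow white margin, 90 x 50 x 10 mm (own x, y, z), about 0.11 kg, lying flat on the table at the start, glaze up. The point is its centre, half-way up (5 mm above its underside); x runs along its 90 mm length, z up out of the glaze; both ends are alike.
- green_tile_center (a point): loose porcelain reference tile, dark green glazed top with a narrow white margin, 90 x 50 x 10 mm (own x, y, z), about 0.11 kg, lying flat on the table at the start, glaze up. The point is its centre, half-way up (5 mm above its underside); x runs along its 90 mm length, z up out of the glaze; both ends are alike. It is to stay where it is.
There are look-alikes about, which are no part of the job. What is shaped like the part that bears brown_tile_center but purple is not meant.

How it is judged:
By the outcome, as a careful person would: the job done as asked, in the order asked, and still so for the second after the job is handed in, with the robot touching nothing.
It also fails if it takes over 58 s, if anything falls off the work surface, if the arm or the gripper's body presses on something with over 40 N, if the wrist force passes 120 N, or if a joint passes its speed limit or range.

## Working session

There is one attempt and no reset: what is moved stays moved. The work goes in short steps, Python scripts to look and compute and a shell command to move; the robot and the scene stay as the last step left them, time stands still between calls to the robot, and variables do not carry over. Pictures are saved under pics/ and viewed, at most 10 in all, crops included, and the job is handed in when it is done.

```bash
ls; mkdir -p pics; cat > h.py <<'E'
import numpy as np, cv2
from cell import ctrl
from scipy.spatial.transform import Rotation as R
def snap(n,f):
    im=ctrl.get_image(n); cv2.imwrite('pics/'+f,im['pixels'][:,:,::-1]); return im
def ray(im,u,v,z):
    P=np.array(im['pose']); d=P[:3,:3]@np.array([(u-im['cx'])/im['fx'],-(v-im['cy'])/im['fy'],-1]); o=P[:3,3]
    return o+d*(z-o[2])/d[2]
E
python3 - <<'E'
from h import *
a=snap('top','top.png'); 
print({k:v for k,v in a.items() if k!='pixels'}); print(ctrl.read_state())
b=snap('scene','scene.png'); print(b['pose'])
E
```

```text
pics
{'fx': 439.32755149202853, 'fy': 439.32755149202853, 'cx': 317.49616903146057, 'cy': 245.20552971067272, 'pose': array([[ 2.47031714e-02,  9.86362116e-01, -1.62725319e-01,
         4.33325200e+02],
       [-9.99548672e-01,  2.15868149e-02, -2.08916827e-02,
        -1.70068995e+02],
       [-1.70940430e-02,  1.63167968e-01,  9.86450206e-01,
         8.81425750e+02],
       [ 0.00000000e+00,  0.00000000e+00,  0.00000000e+00,
         1.00000000e+00]])}
{'clock': 0.05, 'qpos': array([ 1.16917075,  0.62932053,  0.03845426,  1.51837606, -0.02702876,
        0.99627729, -0.02000304]), 'qd': array([ 0.00113722, -0.00329117,  0.0009091 , -0.00123959,  0.0006966 ,
        0.00085432, -0.00103875]), 'tau': array([ 2.81080640e-03, -5.65054429e+01,  1.23139501e+00, -1.94198191e+01,
        1.11148925e-02,  5.38795721e-03,  1.36237406e-05]), 'eef_pos': array([ 214.03098346, -613.09490355,  230.40330441]), 'tool_rot': array([-3.13972953e+00,  6.45408821e-06,  3.35796755e-01]), 'force': array([1.042732  , 0.23672086, 1.54477686]), 'torque': array([0.02620889, 0.04339228, 0.0088713 ]), 'gripper_force': 0.0, 'width': 85.16318808016145}
[[ 4.48689412e-01  5.65372795e-01 -6.92120953e-01 -8.68874640e+01]
 [-8.93360803e-01  2.62803006e-01 -3.64473670e-01 -4.96623713e+02]
 [-2.41720305e-02  7.81849207e-01  6.22998821e-01  6.55575746e+02]
 [ 0.00000000e+00  0.00000000e+00  0.00000000e+00  1.00000000e+00]]
```

View pics/top.png

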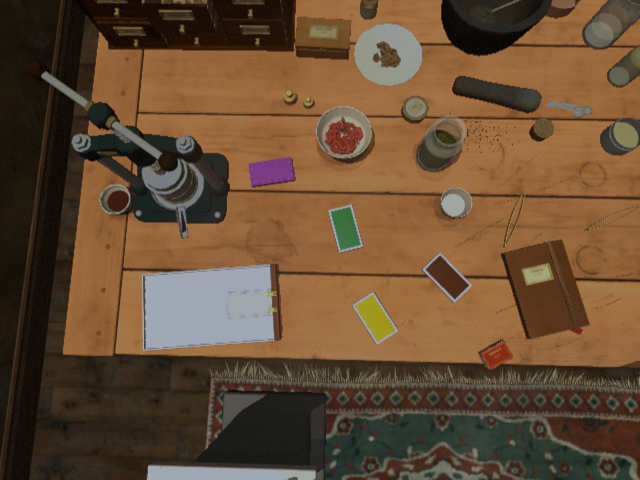

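View pics/scene.png

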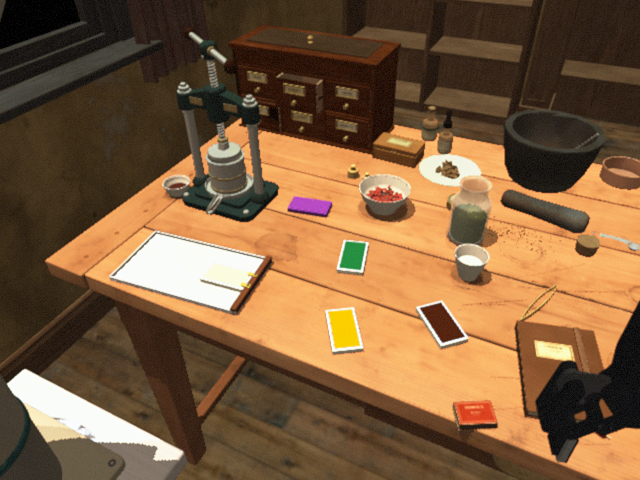

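```bash
python3 - <<'E'
from h import *
im=snap('top','t2.png'); hsv=cv2.cvtColor(im['pixels'],cv2.COLOR_RGB2HSV)
rois=dict(amber=(345,285,405,350),brown=(415,245,480,310),green=(320,200,370,258))
for n,(a,b,c,d) in rois.items():
    h=hsv[b:d,a:c]
    m={'amber':cv2.inRange(h,(22,180,120),(35,255,255)),'brown':cv2.inRange(h,(0,0,0),(180,255,85)),'green':cv2.inRange(h,(50,100,30),(85,255,255))}[n]
    ct=max(cv2.findContours(m,0,2)[0],key=cv2.contourArea).reshape(-1,2)+[a,b]
    w=np.array([ray(im,u,v,10)[:2] for u,v in ct],np.float32)
    (c0,s,ang)=cv2.minAreaRect(w); 
    if s[0]<s[1]: ang+=90
    print(n,np.round(c0,1),np.round(s,1),'long axis deg',round(ang%180,1))
# tray outer corners at lip top z=10
for u,v in [(143,273),(145,350),(271,265),(274,342)]: print(np.round(ray(im,u,v,10),1))
big=cv2.resize(im['pixels'][255:360,130:290,::-1],None,fx=5,fy=5,interpolation=cv2.INTER_CUBIC); cv2.imwrite('pics/tray.png',big)
E
```

```text
amber [ 436.3 -267.1] [78.2 38.5] long axis deg 33.1
brown [ 519.1 -408.1] [77.9 38.5] long axis deg 44.6
green [ 613.8 -206.5] [77.9 39.1] long axis deg 15.6
[513.  196.6  10. ]
[363.  179.1  10. ]
[534.9 -59.6  10. ]
[384.6 -71.8  10. ]
```

View pics/tray.png

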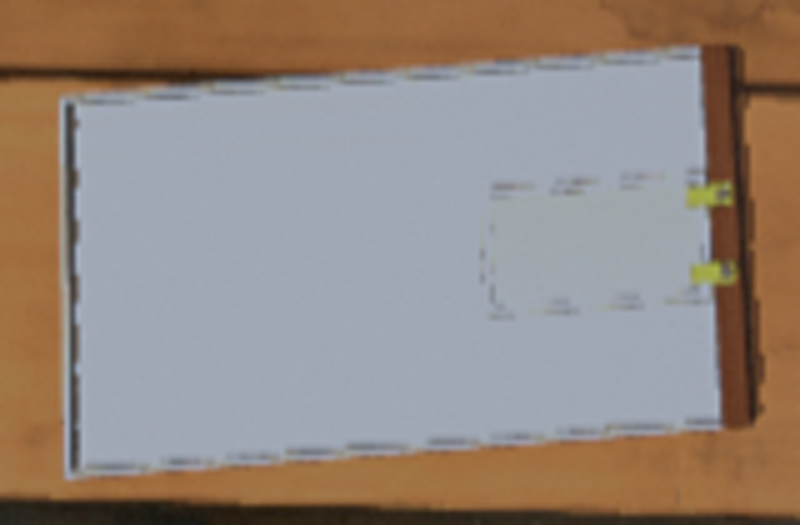

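```bash
cat >> h.py <<'E'
def go(p,yaw,tilt=0):
    "rest of the way to TCP p; tool x at yaw deg, tilted down by tilt deg; shift given in axes after the turn"
    s=ctrl.read_state(); A=R.from_euler('xyz',s['tool_rot'])
    B=R.from_euler('xyz',[180,tilt,yaw],degrees=True)
    print('t',round(s['clock'],2),'tcp',np.round(s['eef_pos'],1),'rpy',np.round(np.degrees(s['tool_rot']),1),'w',round(s['width'],1),'F',np.round(s['force'],1),'g',round(s['gripper_force'],1))
    print(' turn(tool)',np.round((A.inv()*B).as_rotvec(degrees=True),2),'then shift m',np.round(B.inv().apply(np.array(p)-s['eef_pos'])/1000,4))
E
python3 - <<'E'
from h import *
im=ctrl.get_image('top')
f=lambda x,y,z: ray(im,(x+.5)/5-.5+130,(y+.5)/5-.5+255,z)[:2]
px=[(61,97,10),(68,478,10),(742,46,16),(755,425,16),(488,190,14),(495,315,14)]
W=np.array([f(*p) for p in px])
T=np.array([(135,-75),(135,75),(-135,-75),(-135,75),(-33,-25),(-33,25)],float)
T[:,1]*=-1
best=None
c=T.mean(0);d=W.mean(0);U,S,V=np.linalg.svd((T-c).T@(W-d));Rm=(U@V).T;t=d-Rm@c
print('det',np.linalg.det(Rm),'yaw',np.degrees(np.arctan2(Rm[1,0],Rm[0,0])),'t',t)
print(np.round(W-(T@Rm.T+t),1))
for x in(-18,42): print(x,Rm@[x,0]+t)
print('to amber');go([436.3,-267.1,100],33.1)
E
```

```text
det -1.0 yaw 95.55418095332206 t [450.1240545   55.08801155]
[[-0.8  2.1]
 [ 0.1  0.4]
 [-0.9 -2.2]
 [ 1.3  1.5]
 [-0.5 -0.5]
 [ 0.8 -1.3]]
-18 [451.86622036  37.17251942]
42 [446.05900083  96.89082651]
to amber
t 0.2 tcp [ 214.1 -613.4  230.8] rpy [-179.9   -0.    19.2] w 85.7 F [-0.3 -0.4  0.5] g 0.0
 turn(tool) [-6.000e-02 -1.000e-02 -1.387e+01] then shift m [ 0.3752 -0.1687  0.1308]
```

```bash
python3 -m handwheel '[[[0,0,-6.93],[0,0,0],0],[[0,0,-6.93],[0,0,0],0],[[0,0,0],[0.034,-0.0153,0.005],0],[[0,0,0],[0.034,-0.0153,0.005],0],[[0,0,0],[0.034,-0.0153,0.005],0]]'
python3 -m handwheel '[[[0,0,0],[0.034,-0.0153,0.005],0],[[0,0,0],[0.034,-0.0153,0.005],0],[[0,0,0],[0.034,-0.0153,0.005],0],[[0,0,0],[0.034,-0.0153,0.005],0],[[0,0,0],[0.034,-0.0153,0.01],0]]'
python3 -m handwheel '[[[0,0,0],[0.034,-0.0153,0.015],0],[[0,0,0],[0.034,-0.0153,0.015],0],[[0,0,0],[0.034,-0.0153,0.015],0],[[0,0,0],[0,0,0],0],[[0,0,0],[0,0,0],0]]'
python3 -c "
from h import *
go([436.3,-267.1,60],33.1)
im=snap('wrist','w1.png');print({k:v for k,v in im.items() if k!='pixels'})"
```

```text
clock: 0.62
eef_pos: [274.5, -518.6, 215.8]
tool_rot: [-3.141, -0.0, 0.576]
force: [1.0, -0.6, 0.6]
width: 85.4
gripper_force: 0.0
clock: 1.03
eef_pos: [376.4, -361.5, 186.8]
tool_rot: [3.14, -0.001, 0.577]
force: [0.2, 0.1, -0.5]
width: 85.3
gripper_force: 0.0
clock: 1.45
eef_pos: [436.7, -265.4, 140.4]
tool_rot: [-3.139, -0.0, 0.584]
force: [0.1, -1.0, 0.3]
width: 85.3
gripper_force: 0.0
t 1.45 tcp [ 436.7 -265.4  140.4] rpy [-179.9   -0.    33.4] w 85.3 F [ 0.1 -1.   0.3] g 0.0
 turn(tool) [-0.13 -0.    0.35] then shift m [-0.0012  0.0012  0.0804]
{'fx': 371.64829954431775, 'fy': 371.64829954431775, 'cx': 313.4232301824581, 'cy': 237.38850727083363, 'T_tool_cam': array([[ 6.63995392e-04,  9.58804074e-01,  2.84067434e-01,
         7.12427957e+01],
       [ 9.99999768e-01, -6.79000747e-04, -4.56460505e-05,
         3.07168530e-01],
       [ 1.49116381e-04,  2.84067399e-01, -9.58804303e-01,
        -1.43034132e+02],
       [ 0.00000000e+00,  0.00000000e+00,  0.00000000e+00,
         1.00000000e+00]])}
```

View pics/w1.png

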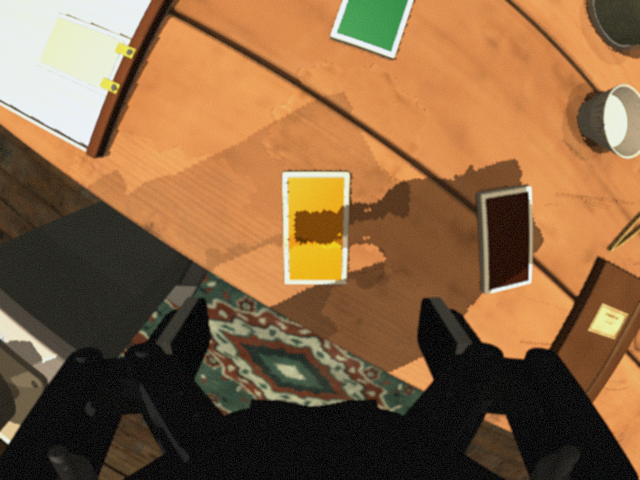

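Amber sits at about (317,228), corners (282,172)–(349,284), aligned with the tool axes, so the heading is right. I'll check its position through the fisheye model.

```bash
cat >> h.py <<'E'
def wray(im,s,u,v,z):
    a=np.array([(u-im['cx']),(v-im['cy'])])/im['fx']; r=np.linalg.norm(a)+1e-12
    k=a/r*np.sin(r); d=np.array([k[0],-k[1],-np.cos(r)])
    T=np.array(im['T_tool_cam']); A=R.from_euler('xyz',s['tool_rot'])
    o=s['eef_pos']+A.apply(T[:3,3]); d=A.apply(T[:3,:3]@d); return o+d*(z-o[2])/d[2]
E
python3 - <<'E'
from h import *
s=ctrl.read_state(); im=ctrl.get_image('wrist')
for n,q in dict(amber=[(283,172),(350,172),(348.5,284),(285,284)],brown=[(484,190),(531,185),(531,284),(491,291)]).items():
    w=np.array([wray(im,s,u,v,10)[:2] for u,v in q]); c=w.mean(0); l=(w[0]+w[1]-w[2]-w[3])/2; b=w[1]+w[2]-w[0]-w[3]
    print(n,np.round(c,1),np.linalg.norm(l),np.linalg.norm(b)/2,np.degrees(np.arctan2(l[1],l[0])))
go([436.3,-267.1,-1],33.1)
E
```

```text
amber [ 433.7 -272.5] 89.63498711992139 50.36152338923353 33.52381001954962
brown [ 518.3 -415.5] 91.38452338105623 44.512829333308176 44.878884422466676
t 1.55 tcp [ 435.3 -269.2  141.4] rpy [180.    0.   33.1] w 85.7 F [-0.8 -1.2  0.7] g 0.0
 turn(tool) [ 0.02  0.04 -0.03] then shift m [ 0.002  -0.0012  0.1424]
```

```bash
python3 -m handwheel '[[[0,0,0],[0,0,0.03],0],[[0,0,0],[0,0,0.03],0],[[0,0,0],[0,0,0],0],[[0,0,0],[0,0,0],0],[[0,0,0],[0,0,0],0]]' | head -2
python3 - <<'E'
from h import *
for i in range(2):
    s=ctrl.read_state(); im=ctrl.get_image('wrist'); hsv=cv2.cvtColor(im['pixels'],cv2.COLOR_RGB2HSV)
    m=cv2.inRange(hsv,(18,170,50),(35,255,255))
    ct=max(cv2.findContours(m,0,2)[0],key=cv2.contourArea).reshape(-1,2)
    w=np.array([wray(im,s,u,v,10)[:2] for u,v in ct],np.float32)
    print(cv2.minAreaRect(w), s['eef_pos'], np.degrees(s['tool_rot']))
E
```

```text
clock: 1.97
eef_pos: [435.7, -270.0, 82.5]
((455.17022705078125, -255.0755157470703), (29.8480281829834, 40.86691665649414), 33.06289291381836) [ 435.67927095 -269.97828775   82.50852653] [ 1.79908551e+02 -2.01300465e-02  3.29773098e+01]
((455.34857177734375, -254.58062744140625), (29.319801330566406, 41.12328338623047), 34.005393981933594) [ 436.21287036 -269.90207559   82.90646978] [ 1.79852368e+02 -5.98910415e-02  3.30069893e+01]
```

```bash
python3 -m handwheel '[[[0,0,0],[0.001,-0.002,0.03],0],[[0,0,0],[0,0,0.03],0],[[0,0,0],[0,0,0.014],0],[[0,0,0],[0,0,0.01],0],[[0,0,0],[0,0,0],0]]'
python3 -m handwheel '[[[0,0,0],[0,0,0],1],[[0,0,0],[0,0,0],1],[[0,0,0],[0,0,0],1],[[0,0,0],[0,0,0],1],[[0,0,0],[0,0,0],1]]'
python3 -m handwheel '[[[0,0,0],[0,0,0],1],[[0,0,0],[0,0,0],1],[[0,0,0],[0,0,0],1],[[0,0,0],[0,0,0],1],[[0,0,0],[0,0,0],1]]'
```

```text
clock: 2.48
eef_pos: [435.2, -266.3, -3.3]
tool_rot: [-3.141, 0.0, 0.578]
force: [0.2, 0.3, -0.5]
width: 85.5
gripper_force: 0.0
clock: 2.9
eef_pos: [436.3, -266.8, -1.0]
tool_rot: [3.139, -0.001, 0.578]
force: [-0.8, 0.1, 7.6]
width: 48.1
gripper_force: 61.7
clock: 3.32
eef_pos: [436.3, -266.8, -1.0]
tool_rot: [3.139, -0.001, 0.578]
force: [-1.2, 0.6, 6.8]
width: 48.2
gripper_force: 61.7
```

```bash
python3 -m handwheel '[[[0,0,0],[0,0,-0.02],1],[[0,0,0],[0,0,-0.04],1],[[0,0,0],[0,0,-0.04],1],[[0,0,-6.94],[0,0,0],1],[[0,0,-6.94],[0,0,0],1]]' | head -2
python3 -m handwheel '[[[0,0,-6.94],[0,0,0],1],[[0,0,-6.94],[0,0,0],1],[[0,0,-6.94],[0,0,0],1],[[0,0,-6.94],[0,0,0],1],[[0,0,-6.94],[0,0,0],1]]' | head -1
python3 -m handwheel '[[[0,0,-6.94],[0,0,0],1],[[0,0,-6.94],[0,0,0],1],[[0,0,0],[0,0,0],1],[[0,0,0],[0,0,0],1],[[0,0,0],[0,0,0],1]]'
python3 -c "
from h import *
go([452,36.2,70],95.5,9.7)"
```

```text
clock: 3.73
eef_pos: [437.3, -267.5, 100.9]
clock: 4.15
clock: 4.57
eef_pos: [435.3, -266.5, 97.7]
tool_rot: [3.141, 0.001, 1.665]
force: [0.2, -0.5, -1.2]
width: 48.3
gripper_force: 63.1
t 4.57 tcp [ 435.3 -266.5   97.7] rpy [180.    0.   95.4] w 48.3 F [ 0.2 -0.5 -1.2] g 63.1
 turn(tool) [ 0.01 -9.67 -0.13] then shift m [ 0.3001  0.0456 -0.0232]
```

```bash
python3 -m handwheel '[[[0,0,0],[0.0375,0.0056,0],1],[[0,0,0],[0.0375,0.0056,0],1],[[0,0,0],[0.0375,0.0056,0],1],[[0,0,0],[0.0375,0.0056,0],1],[[0,0,0],[0.0375,0.0056,0],1]]' | head -2
python3 -m handwheel '[[[0,0,0],[0.0375,0.0056,0],1],[[0,0,0],[0.0375,0.0056,0],1],[[0,0,0],[0.0375,0.0056,0],1],[[0,-4.85,0],[0,0,0],1],[[0,-4.85,0],[0,0,0],1]]' | head -2
python3 -m handwheel '[[[0,0,0],[0,0,0],1],[[0,0,0],[0,0,0],1],[[0,0,0],[0,0,0],1]]' |head -2
python3 -c "
from h import *
go([452,36.2,40],95.5,9.7);snap('wrist','w2.png')"
```

```text
clock: 4.98
eef_pos: [445.1, -75.4, 97.6]
clock: 5.4
eef_pos: [451.6, 38.2, 97.9]
clock: 5.65
eef_pos: [450.8, 36.5, 97.5]
t 5.65 tcp [450.8  36.5  97.5] rpy [180.    9.7  95.5] w 48.3 F [ 0.1 -0.7 -2. ] g 63.2
 turn(tool) [ 0. -0.  0.] then shift m [0.0093 0.0012 0.0567]
```

View pics/w2.png

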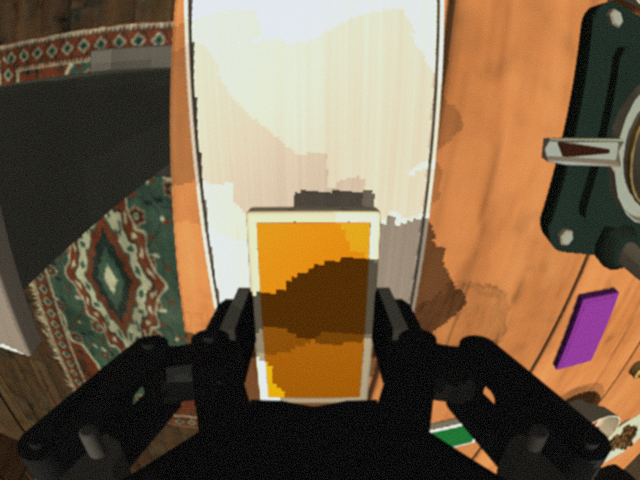

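Amber is gripped squarely: far end at row 210, columns 248–380. The tray lips run at left from (190,60) to (203,200) and at right from (445,60) to (430,200).

```bash
python3 -c "
from h import *
s=ctrl.read_state(); im=ctrl.get_image('wrist')
a=R.from_euler('z',-95.55,degrees=True)
for u,v in [(190,60),(203,200),(445,60),(430,200)]: print(np.round(a.apply(wray(im,s,u,v,10)-[450.1,55.1,0]),1))
# tile far top corners in tool-held plane: tray coords at z~ tile
A=R.from_euler('xyz',s['tool_rot'])
T=np.array(im['T_tool_cam'])
for u,v in [(248,212),(380,212)]:
    q=np.array([(u-im['cx']),(v-im['cy'])])/im['fx']; r=np.linalg.norm(q);k=q/r*np.sin(r);d=T[:3,:3]@[k[0],-k[1],-np.cos(r)];o=T[:3,3]
    print('tool',o+d*(-11-o[2])/d[2])
"
```

```text
[83.1 73.1 10. ]
[-4.9 72.3 10. ]
[ 83.2 -75.   10. ]
[ -5.2 -72.8  10. ]
tool [ 42.08053426 -24.72645278 -11.        ]
tool [ 42.11834342  23.73852359 -11.        ]
```

```bash
python3 -m handwheel '[[[0,0,0],[0.0036,0.0003,0.021],1],[[0,0,0],[0.0036,0.0003,0.021],1],[[0,0,0],[0.0036,0.0003,0.021],1],[[0,0,0],[0.0036,0.0003,0.017],1],[[0,0,0],[0,0,0],1]]' | head -2
python3 -m handwheel '[[[0,0,0],[0,0,0],1],[[0,0,0],[0,0,0],1]]' |head -2
python3 -c "
from h import *
go([452,37.2,10.6],95.5,9.7)"
```

```text
clock: 6.17
eef_pos: [450.0, 34.4, 13.8]
clock: 6.33
eef_pos: [452.8, 36.5, 16.7]
t 6.33 tcp [452.8  36.5  16.7] rpy [179.9   9.6  95.4] w 47.9 F [ 0.3  0.5 -1.3] g 63.2
 turn(tool) [ 0.08 -0.07 -0.13] then shift m [ 0.0017 -0.0008  0.0058]
```

```bash
python3 -m handwheel '[[[0,0,0],[0.0006,-0.0003,0.002],1],[[0,0,0],[0.0006,-0.0003,0.002],1],[[0,0,0],[0,0,0],1],[[0,0,0],[0,0,0],1]]' |head -4
python3 -m handwheel '[[[0,0,0],[0.0002,0,0.0012],1],[[0,0,0],[0,0,0],1],[[0,0,0],[0,0,0],1]]' |head -4
```

```text
clock: 6.67
eef_pos: [452.2, 37.8, 12.9]
tool_rot: [3.139, 0.168, 1.666]
force: [0.3, -0.2, -1.1]
clock: 6.92
eef_pos: [451.6, 38.0, 10.9]
tool_rot: [3.141, 0.169, 1.668]
force: [-0.5, 0.4, -1.4]
```

```bash
python3 -m handwheel '[[[0,0,0],[0.0002,0,0.001],1],[[0,0,0],[0,0,0],1],[[0,0,0],[0,0,0],1]]' |head -4
python3 -m handwheel '[[[0,0,0],[0.0002,0,0.001],1],[[0,0,0],[0,0,0],1],[[0,0,0],[0,0,0],1]]' |head -4
```

```text
clock: 7.17
eef_pos: [451.6, 38.0, 10.4]
tool_rot: [3.141, 0.17, 1.668]
force: [-0.8, -0.5, 9.1]
clock: 7.42
eef_pos: [451.6, 37.9, 10.3]
tool_rot: [3.14, 0.17, 1.668]
force: [-3.2, 2.7, 21.2]
```

```bash
python3 -m handwheel '[[[0,0,0],[0,0,-0.001],1],[[0,0,0],[0,0,0],0.2],[[0,0,0],[0,0,0],0],[[0,0,0],[0,0,0],0],[[0,0,0],[0,0,0],0]]'
python3 -m handwheel '[[[0,0,0],[0,0,-0.01],0],[[0,0,0],[0,0,-0.02],0],[[0,0,0],[0,0,-0.035],0],[[0,0,0],[0,0,-0.035],0],[[0,0,0],[0,0,0],0]]' | head -2
python3 -m handwheel '[[[0,4.85,0],[0,0,0],0],[[0,4.85,0],[0,0,0],0],[[0,0,0],[0,0,0],0],[[0,0,0],[0,0,0],0]]' |head -2
python3 -c "
from h import *
go([518.9,-410,100],44.7);im=snap('wrist','w3.png')
s=ctrl.read_state()"
```

```text
clock: 7.83
eef_pos: [451.3, 38.2, 9.4]
tool_rot: [-3.141, 0.169, 1.668]
force: [0.1, -1.3, 1.0]
width: 85.4
gripper_force: 0.0
clock: 8.25
eef_pos: [452.5, 57.0, 112.6]
clock: 8.58
eef_pos: [449.6, 51.9, 107.8]
t 8.58 tcp [449.6  51.9 107.8] rpy [-1.799e+02  1.000e-01  9.520e+01] w 85.7 F [-0.   0.9 -0.1] g 0.0
 turn(tool) [-4.000e-02  8.000e-02  5.047e+01] then shift m [-0.2756  0.3771  0.0078]
```

View pics/w3.png

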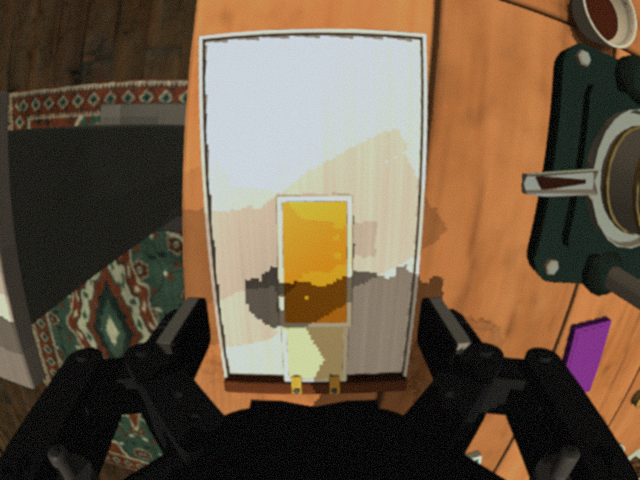

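Amber lies in line on the cream one (far end row 197, near end row 325, columns 278–352; tray far lip row 36). I'll check its numbers and head for the brown tile.

```bash
python3 -c "
from h import *
s=ctrl.read_state(); im=ctrl.get_image('wrist')
a=R.from_euler('z',-95.55,degrees=True)
for u,v,z in [(278,197,14),(352,196,14),(282,325,29),(349,325,29),(200,36,10),(427,34,10)]: print(np.round(a.apply(wray(im,s,u,v,z)-[450.1,55.1,0]),1))
"
python3 -m handwheel '[[[0,0,7.1],[0,0,-0.01],0],[[0,0,7.1],[0,0,0],0],[[0,0,7.1],[0,0,0],0],[[0,0,7.1],[0,0,0],0],[[0,0,7.1],[0,0,0],0]]' | head -2
python3 -m handwheel '[[[0,0,7.1],[0,0,0],0],[[0,0,7.1],[0,0,0],0],[[0,0,0.7],[0,0,0],0],[[0,0,0],[-0.02,0.027,0],0],[[0,0,0],[-0.02,0.027,0],0]]' | head -2
python3 -m handwheel '[[[0,0,0],[-0.0236,0.0325,0],0],[[0,0,0],[-0.0236,0.0325,0],0],[[0,0,0],[-0.0236,0.0325,0],0],[[0,0,0],[-0.0236,0.0325,0],0],[[0,0,0],[-0.0236,0.0325,0],0]]' | head -2
python3 -m handwheel '[[[0,0,0],[-0.0236,0.0325,0],0],[[0,0,0],[-0.0236,0.0325,0],0],[[0,0,0],[-0.0236,0.0325,0],0],[[0,0,0],[-0.0236,0.0325,0],0],[[0,0,0],[-0.0236,0.0325,0],0]]' | head -2
python3 -m handwheel '[[[0,0,0],[0,0,0],0],[[0,0,0],[0,0,0],0],[[0,0,0],[0,0,0],0]]' | head -2
python3 -c "
from h import *
go([518.9,-410,-1],44.7);im=snap('wrist','w4.png')"
```

```text
[27.4 24.3 14. ]
[ 28.  -23.6  14. ]
[-58.   23.1  29. ]
[-58.2 -22.8  29. ]
[137.1  75.7  10. ]
[138.2 -73.5  10. ]
clock: 9.1
eef_pos: [449.4, 57.0, 118.0]
clock: 9.52
eef_pos: [460.1, -8.2, 118.1]
clock: 9.93
eef_pos: [492.3, -210.3, 118.0]
clock: 10.35
eef_pos: [524.7, -408.5, 117.9]
clock: 10.6
eef_pos: [524.4, -405.7, 117.4]
t 10.6 tcp [ 524.4 -405.7  117.4] rpy [-179.9   -0.    45.4] w 85.3 F [ 0.3  1.3 -0.1] g 0.0
 turn(tool) [-0.11 -0.02  0.68] then shift m [-0.0069 -0.0008  0.1184]
```

View pics/w4.png

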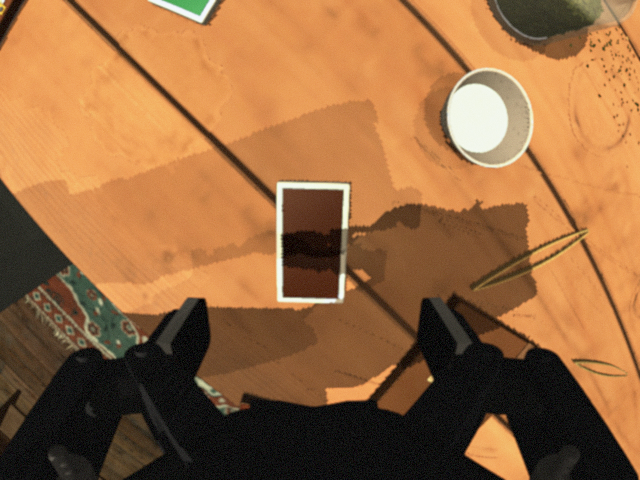

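Brown corners are at (277,183), (350,183), (344,302) and (277,302), aligned with the tool to within about a degree.

```bash
python3 -c "
from h import *
s=ctrl.read_state(); im=ctrl.get_image('wrist')
q=[(277,183),(350,183),(344.5,302.5),(277,301.5)]
w=np.array([wray(im,s,u,v,10)[:2] for u,v in q]); c=w.mean(0); l=(w[0]+w[1]-w[2]-w[3])/2; b=w[1]+w[2]-w[0]-w[3]
print(np.round(c,1),np.linalg.norm(l),np.linalg.norm(b)/2,np.degrees(np.arctan2(l[1],l[0])))
go([*c,-1],44.7)"
```

```text
[ 517.5 -410.7] 89.31882661264419 50.24343142675844 44.143053813399625
t 10.7 tcp [ 524.7 -404.9  117.9] rpy [-179.9   -0.    45.4] w 85.3 F [-0.1  0.5 -0.4] g 0.0
 turn(tool) [-0.09 -0.04  0.73] then shift m [-0.0091 -0.001   0.1189]
```

```bash
python3 -m handwheel '[[[0,0,0.9],[0,0,0],0],[[0,0,0],[-0.008,-0.001,0.03],0],[[0,0,0],[0,0,0.03],0],[[0,0,0],[0,0,0.03],0],[[0,0,0],[0,0,0.018],0]]' |head -2
python3 -m handwheel '[[[0,0,0],[0,0,0.01],0],[[0,0,0],[0,0,0],0],[[0,0,0],[0,0,0],0],[[0,0,0],[0,0,0],1],[[0,0,0],[0,0,0],1]]'
python3 -m handwheel '[[[0,0,0],[0,0,0],1],[[0,0,0],[0,0,0],1],[[0,0,0],[0,0,0],1],[[0,0,0],[0,0,0],1],[[0,0,0],[0,0,0],1]]'
```

```text
clock: 11.12
eef_pos: [516.3, -410.7, 7.7]
clock: 11.53
eef_pos: [518.6, -413.5, 2.0]
tool_rot: [3.139, -0.001, 0.773]
force: [-0.6, -0.4, 0.1]
width: 64.0
gripper_force: 0.0
clock: 11.95
eef_pos: [518.4, -413.6, 2.2]
tool_rot: [3.139, -0.0, 0.772]
force: [-0.9, 0.9, 6.2]
width: 47.9
gripper_force: 61.4
```

```bash
python3 -m handwheel '[[[0,0,0],[0,0,0],0],[[0,0,0],[0,0,0],0],[[0,0,0],[0.0028,0,0.0032],0],[[0,0,0],[0,0,0],0],[[0,0,0],[0,0,0],1]]'|head -2
python3 -m handwheel '[[[0,0,0],[0,0,0],1],[[0,0,0],[0,0,0],1],[[0,0,0],[0,0,0],1],[[0,0,0],[0,0,0],1],[[0,0,0],[0,0,0],1]]'
python3 -m handwheel '[[[0,0,0],[0,0,-0.02],1],[[0,0,0],[0,0,-0.04],1],[[0,0,0],[0,0,-0.04],1],[[0,0,-7.1],[0,0,0],1],[[0,0,-7.1],[0,0,0],1]]' | head -2
python3 -m handwheel '[[[0,0,-7.1],[0,0,0],1],[[0,0,-7.1],[0,0,0],1],[[0,0,-7.1],[0,0,0],1],[[0,0,-7.1],[0,0,0],1],[[0,0,-7.1],[0,0,0],1]]' | head -1
python3 -m handwheel '[[[0,0,0],[0,0,0],1],[[0,0,0],[0,0,0],1],[[0,0,0],[0,0,0],1]]'
python3 -c "
from h import *
go([446.5,95,100],95.5)"
```

```text
clock: 12.37
eef_pos: [519.5, -410.3, -3.4]
clock: 12.78
eef_pos: [519.9, -411.3, -2.4]
tool_rot: [3.14, -0.0, 0.772]
force: [-0.8, 0.2, 4.2]
width: 48.5
gripper_force: 65.4
clock: 13.2
eef_pos: [521.0, -412.0, 100.0]
clock: 13.62
clock: 13.87
eef_pos: [519.1, -410.9, 96.6]
tool_rot: [-3.141, -0.0, 1.637]
force: [0.3, -0.2, -1.2]
width: 48.4
gripper_force: 62.6
t 13.87 tcp [ 519.1 -410.9   96.6] rpy [-180.    -0.    93.8] w 48.4 F [ 0.3 -0.2 -1.2] g 62.6
 turn(tool) [-0.03 -0.03 -1.72] then shift m [ 0.5105 -0.0237 -0.0034]
```

```bash
python3 -m handwheel '[[[0,0,-1.7],[0,0,0],1],[[0,0,0],[0.0392,-0.0018,0],1],[[0,0,0],[0.0392,-0.0018,0],1],[[0,0,0],[0.0392,-0.0018,0],1],[[0,0,0],[0.0392,-0.0018,0],1]]' | head -1
python3 -m handwheel '[[[0,0,0],[0.0392,-0.0018,0],1],[[0,0,0],[0.0392,-0.0018,0],1],[[0,0,0],[0.0392,-0.0018,0],1],[[0,0,0],[0.0392,-0.0018,0],1],[[0,0,0],[0.0392,-0.0018,0],1]]' | head -1
python3 -m handwheel '[[[0,0,0],[0.0392,-0.0018,0],1],[[0,0,0],[0.0392,-0.0018,0],1],[[0,0,0],[0.0392,-0.0018,0],1],[[0,0,0],[0.0392,-0.0018,0],1],[[0,-4.85,0],[0,0,0],1]]' | head -1
python3 -m handwheel '[[[0,-4.85,0],[0,0,0],1],[[0,0,0],[0,0,0],1],[[0,0,0],[0,0,0],1],[[0,0,0],[0,0,0],1]]'
python3 -c "
from h import *
go([446.3,94.7,16],95.5,9.7);snap('wrist','w5.png')"
```

```text
clock: 14.28
clock: 14.7
clock: 15.12
clock: 15.45
eef_pos: [445.9, 92.7, 97.1]
tool_rot: [-3.141, 0.169, 1.668]
force: [-0.1, -1.0, -1.0]
width: 48.1
gripper_force: 62.6
t 15.45 tcp [445.9  92.7  97.1] rpy [-180.     9.7   95.6] w 48.1 F [-0.1 -1.  -1. ] g 62.6
 turn(tool) [-0.01 -0.03  0.08] then shift m [0.0155 0.0006 0.0796]
```

View pics/w5.png

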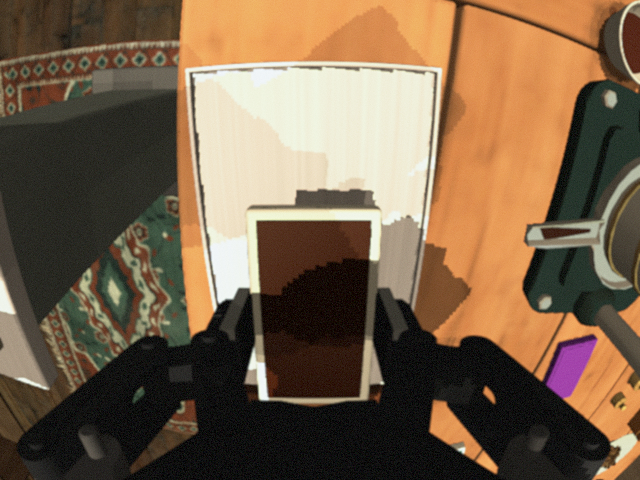

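Brown is held squarely (far end row 208, columns 246–381). Now lowering.

```bash
python3 -m handwheel '[[[0,0,0],[0.004,0.0002,0.021],1],[[0,0,0],[0.004,0.0002,0.021],1],[[0,0,0],[0.004,0.0002,0.021],1],[[0,0,0],[0.0025,0,0.012],1],[[0,0,0],[0.001,0,0.005],1]]' | head -2
python3 -m handwheel '[[[0,0,0],[0,0,0],1],[[0,0,0],[0,0,0],1],[[0,0,0],[0,0,0],1]]' |head -4
python3 -c "
from h import *
go([446.3,94.7,9.1],95.5,9.7)"
```

```text
clock: 15.92
eef_pos: [445.8, 92.6, 14.1]
clock: 16.17
eef_pos: [447.0, 94.9, 16.3]
tool_rot: [3.14, 0.169, 1.667]
force: [-0.1, -0.5, -0.5]
t 16.17 tcp [447.   94.9  16.3] rpy [179.9   9.7  95.5] w 48.3 F [-0.1 -0.5 -0.5] g 62.5
 turn(tool) [ 0.08 -0.04  0.02] then shift m [ 0.001  -0.0007  0.0071]
```

```bash
python3 -m handwheel '[[[0,0,0],[0.0005,-0.0004,0.0025],1],[[0,0,0],[0.0005,-0.0003,0.0025],1],[[0,0,0],[0,0,0],1],[[0,0,0],[0,0,0],1]]' |head -4
python3 -m handwheel '[[[0,0,0],[0.0002,0,0.001],1],[[0,0,0],[0,0,0],1],[[0,0,0],[0,0,0],1]]' |head -4
```

```text
clock: 16.5
eef_pos: [445.6, 95.9, 10.5]
tool_rot: [3.141, 0.169, 1.67]
force: [-0.6, -0.6, -0.1]
clock: 16.75
eef_pos: [445.6, 96.0, 9.4]
tool_rot: [-3.142, 0.169, 1.67]
force: [-0.7, -0.1, -1.4]
```

```bash
python3 -m handwheel '[[[0,0,0],[0,0,0.001],1],[[0,0,0],[0,0,0],1],[[0,0,0],[0,0,0],1]]' |head -4
python3 -m handwheel '[[[0,0,0],[0,0,0.0005],1],[[0,0,0],[0,0,0],1],[[0,0,0],[0,0,0],1]]' |head -4
```

```text
clock: 17.0
eef_pos: [445.7, 95.9, 8.9]
tool_rot: [3.141, 0.169, 1.67]
force: [-1.1, 0.4, 5.6]
clock: 17.25
eef_pos: [445.7, 95.9, 8.8]
tool_rot: [3.141, 0.169, 1.67]
force: [-1.5, 1.4, 11.6]
```

```bash
python3 -m handwheel '[[[0,0,0],[0,0,-0.0008],1],[[0,0,0],[0,0,0],0.2],[[0,0,0],[0,0,0],0],[[0,0,0],[0,0,0],0],[[0,0,0],[0,0,0],0]]'
python3 -m handwheel '[[[0,0,0],[0,0,-0.01],0],[[0,0,0],[0,0,-0.02],0],[[0,0,0],[0,0,-0.035],0],[[0,0,0],[0,0,-0.035],0],[[0,0,0],[-0.02,0,-0.03],0]]' | head -2
python3 -m handwheel '[[[0,4.85,0],[-0.03,0,0],0],[[0,4.85,0],[-0.03,0,0],0],[[0,0,0],[-0.02,0,0],0],[[0,0,0],[0,0,0],0],[[0,0,0],[0,0,0],0]]' |head -2
python3 -m handwheel '[[[0,0,0],[0,0,0],0],[[0,0,0],[0,0,0],0]]' |head -2
python3 -c "
from h import *
s=ctrl.read_state();print(s['eef_pos']);snap('wrist','w6.png')"
```

```text
clock: 17.67
eef_pos: [445.6, 95.6, 8.6]
tool_rot: [-3.141, 0.169, 1.67]
force: [-0.5, 0.5, -0.1]
width: 85.4
gripper_force: 0.0
clock: 18.08
eef_pos: [445.4, 102.1, 141.6]
clock: 18.5
eef_pos: [452.1, 27.2, 147.0]
clock: 18.67
eef_pos: [451.9, 30.7, 146.8]
[451.93003912  30.70912921 146.8479446 ]
```

View pics/w6.png

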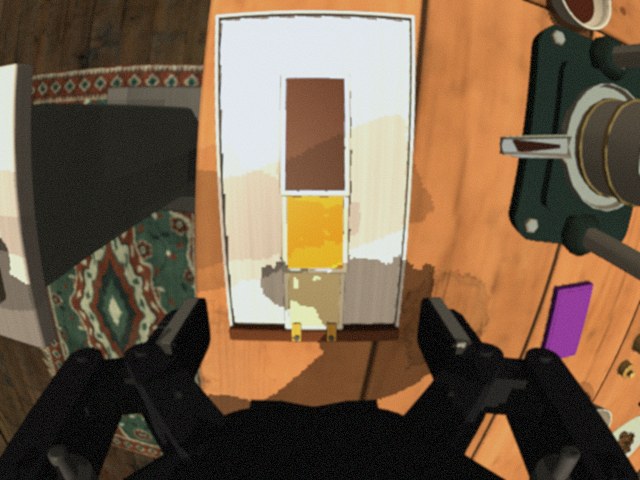

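The fan is laid: brown spans rows 75–192, amber's near end is at row 270, and all three tiles fill columns 283–350. One last check of the positions.

```bash
python3 -c "
from h import *
s=ctrl.read_state(); im=ctrl.get_image('wrist')
a=R.from_euler('z',-95.55,degrees=True)
for n,u,v,z in [('brfar L',283,76,14),('brfar R',346,76,14),('brnear L',282,192,29),('brnear R',350,193,29),('amnear L',284,270,29),('amnear R',347,270,29),('lip L',217,15,10),('lip R',413,15,10)]: print(n,np.round(a.apply(wray(im,s,u,v,z)-[450.1,55.1,0]),1))
print(s['force'])"
```

```text
brfar L [83.8 24.3 14. ]
brfar R [ 84.1 -21.1  14. ]
brnear L [ 0.3 24.2 29. ]
brnear R [ -0.1 -24.1  29. ]
amnear L [-59.6  23.8  29. ]
amnear R [-59.3 -23.9  29. ]
lip L [135.3  75.   10. ]
lip R [136.2 -71.9  10. ]
[0.56807775 0.18036799 0.31841608]
```

```bash
python3 -c "
from cell import ctrl
print(ctrl.finish_job())"
```

```text
the job is handed in; nothing more can be done
None
```

The job is handed in: the amber tile lies on the cream one and the brown on the amber, both glaze up and in line with the tray, measured within about 3 mm of their places before hand-in; the green tile was not touched, and it took about 19 of the 58 s.

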